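Fill up the case of jars

TASK

Two tall, narrow jars of the same kind as the four in the divided cardboard case are standing among the goods on the counter. Put them upright into the two empty cells of the case, one per cell, setting them down rather than dropping them, as they are glass.

Things in the scene. Friction and masses are not known exactly. Their poses are not given: they have to be found in the camera images.
- jar1_center (a point): first jar to put away: amber glass, paper label, brass-coloured lid, 48 mm in diameter all the way up, 110 mm tall, under 0.4 kg. It stands loose on the counter to the robot's right; other goods (wider, shorter tins 73 x 80 mm tall, a can 53 x 88, a low jar 66 x 55) are 25 mm or more away. This point: its centre, 55 mm above its underside; z axis up along the jar.
- jar2_center (a point): second jar to put away: amber glass, paper label, brass-coloured lid, 48 mm in diameter all the way up, 110 mm tall, under 0.4 kg. It stands loose on the counter to the robot's right; other goods (wider, shorter tins 73 x 80 mm tall, a can 53 x 88, a low jar 66 x 55) are 25 mm or more away. This point: its centre, 55 mm above its underside; z axis up along the jar.
- cell1_floor (a point): first empty cell of the case, a low cardboard tray (256 x 172 mm, 3 x 2 cells, fixed to the counter) to the robot's left. Cells are 80 mm square inside, pitch 84 mm; walls reach 34 mm above the cell floor. The other four hold jars of the same kind. This point: centre of the cell's floor, 4 mm above the counter; x axis along the case's long side (within 0.2 rad of world x), z up.
- cell2_floor (a point): second empty cell, the same in size and axes as the first, anywhere among the six cells (it may adjoin the first). This point: centre of its floor, 4 mm above the counter. Either jar may go into either cell.

How it is judged (in metres and radians):
At the end, for the whole second after the job is handed in: One jar stands in each of the two empty cells, either way round: each jar's centre within 25 mm horizontally of its cell's centre and 49 to 61 mm above its floor (so standing on the floor), its axis within 0.17 rad of vertical, both let go and at rest (linear speed of each of jar1, jar2 below 0.03 m/s and ((horizontal distance between jar1_center and cell1_floor below 0.025 m and z of jar1_center in the frame of cell1_floor between 0.049 and 0.061 m and angle between each of jar1_center, jar2_center's own z axis and vertical below 0.17 rad and horizontal distance between jar2_center and cell2_floor below 0.025 m and z of jar2_center in the frame of cell2_floor between 0.049 and 0.061 m) or (horizontal distance between jar1_center and cell2_floor below 0.025 m and z of jar1_center in the frame of cell2_floor between 0.049 and 0.061 m and angle between each of jar1_center, jar2_center's own z axis and vertical below 0.17 rad and horizontal distance between jar2_center and cell1_floor below 0.025 m and z of jar2_center in the frame of cell1_floor between 0.049 and 0.061 m))); the robot touches nothing.
It fails at once if the first jar is dropped (it falls free of the fingers, faster than 0.8 m/s: a fall of some 30 mm) (contact force between jar1 and the fingers below 0.05 N and linear speed of jar1 above 0.8 m/s).
It fails at once if the second jar is dropped (it falls free of the fingers, faster than 0.8 m/s: a fall of some 30 mm) (contact force between jar2 and the fingers below 0.05 N and linear speed of jar2 above 0.8 m/s).
It also fails if it takes over 53 s, if anything falls off the work surface, if the arm or the gripper's body presses on something with over 40 N, if the wrist force passes 120 N, or if a joint passes its speed limit or range.

ROBOT

A 6-joint arm with a two-finger parallel gripper is mounted at the origin on the work surface. World frame = base frame: x ahead of the robot, y to its left, z up, the work surface at z = 0. Lengths are in mm, angles in rad, forces in N, time in s.
With the tool pointing down it reaches from about 350 to 975 mm from the base axis. Payload 7.1 kg.
Tool frame: the origin (TCP) lies on the front face of the gripper's body, between the roots of the fingers; the fingertips stand 80 mm ahead of it and the grasp point (between the pads) lies 61 mm ahead of it (env.tips_ahead is the distance from the TCP to the fingertips, in mm); z points along the fingers, y is the direction in which the jaws open and shut (so a half turn about z gives the same grasp; the last joint's range is limited). The gripper opens to 88 mm and grips with 3 to 60 N. Pads are 20 mm wide; open, the fingers measure 115 mm over their backs; the gripper's body (75 mm by 178 mm) begins 61 mm behind the grasp point.
Start: joints at [-1.124, 0.423, 1.63, -0, 1.089, -0.019], TCP at [280.725, -558.389, 302.675] pointing down, gripper open.
Joint ranges: [-3, 3], [-0.9, 2.11], [0.09, 2.58], [-1.31, 4.45], [0.11, 2.69], [-2.54, 2.54]. Speed limits (rad/s): [2.39, 2.39, 3.01, 3.14, 3.14, 3.14].

INTERFACE

Orientations are given as a unit quaternion [x, y, z, w].
In Python, from station import env, set_gripper, viewer, workorder gives the robot as it stands. Calls block until the motion is done:
- env.reach(position, orientation): joint-space move of the TCP to a pose.
- env.move_l(position, rot=None, rate=150, f_stop=None): straight line of the TCP; rot=None keeps the orientation; rate is the mean speed in mm/s. With f_stop (N) it stops when the force on the tool has changed by that much, and returns True; else False.
- env.move_joints(angles): joint-space move.
- set_gripper(opening): finger opening in mm; the grip force is fixed at half the most; returns when the fingers have stopped.
- env.hold(seconds).
- env.ik(position, orientation): joint angles nearest the present ones, or None.
- env.read_state(): the state.
- viewer.camera(name): name is "scene" or "top"; returns the picture (480x640x3 uint8, blue, green, red); there is no depth.
- viewer.camera_params(name): a dict with "fx", "fy", "cx", "cy" (pixels), "dist" ([k1, k2, p1, p2, k3] as OpenCV has them; the pictures are not rectified), "pose" (4x4, takes a point from camera to world coordinates). Camera axes: x right, y up, looking along -z (the intrinsics and any distortion apply to the point x, -y, -z); pixel columns grow to the right and rows downward; lengths in mm; the calibration is good to about 2 mm. A picture is of the moment at which its call begins. camera_params takes no time and is no camera call.
A pose or a line that the arm cannot do raises env.IKError and nothing moves.
- workorder.sign_off(): hands the job in, once; it reports no verdict.
The state is a dict: "time_s": time; "qpos": joint angles; "dq": joint speeds; "tau": joint torques, N m; "tool_pos": TCP position; "orientation": TCP orientation; "force": force on the tool from outside, world axes, zero at the start; "wrist_torque": the same for the moment, N m; "width": finger opening in mm.
Only numpy, scipy, OpenCV 4.12 (cv2) and the standard library are available. Lean on these libraries where they do the work, as an engineer would, in place of code of your own. Each camera call takes 0.05 s, during which the arm holds its last target. There are 200 camera calls.

## Working session

There is one attempt and no reset: what is moved stays moved. The work goes in short steps, each a Python script; the robot and the scene stay as the last script left them, time stands still between calls to the robot, and variables do not carry over. Pictures are saved under pics/ and viewed, about 8 in all and at most 12, crops included, and the job is handed in when it is done.

```bash
mkdir -p pics
python3 - <<'E'
from station import env, viewer
import cv2,numpy as np
for n in("scene","top"):
    cv2.imwrite(f"pics/{n}0.png",viewer.camera(n)); p=viewer.camera_params(n)
    print(n,p['fx'],p['fy'],p['cx'],p['cy'],p['dist'],np.round(p['pose'],3).tolist())
print(env.read_state(), env.tips_ahead)
E
```

```text
scene 576.4030492547685 576.4030492547685 318.94736974713487 232.00367450602621 [-0.08142924  0.          0.          0.          0.        ] [[-0.472, -0.713, 0.519, 1070.946], [0.882, -0.382, 0.276, 233.451], [0.002, 0.588, 0.809, 853.13], [0.0, 0.0, 0.0, 1.0]]
top 452.82494542109447 452.82494542109447 313.0082872733478 238.56937017463784 [-0.11386313  0.          0.          0.          0.        ] [[0.156, 0.954, -0.257, 384.963], [-0.988, 0.149, -0.049, -48.769], [-0.009, 0.261, 0.965, 735.435], [0.0, 0.0, 0.0, 1.0]]
{'time_s': 0.1, 'qpos': array([-1.12395565e+00,  4.23758336e-01,  1.63061942e+00, -1.98671314e-05,
        1.08861644e+00, -1.89879091e-02]), 'dq': array([ 0.00086566, -0.00035436, -0.00136121, -0.00141577,  0.00109328,
        0.00128956]), 'tau': array([-3.24521970e-04, -5.45613849e+01, -2.74324179e+01,  6.44402811e-02,
        1.86604791e-02, -2.15274548e-05]), 'tool_pos': array([ 280.57914981, -558.02979578,  301.98086396]), 'orientation': array([ 9.72996564e-01,  2.30818532e-01, -1.57369664e-04, -6.82928499e-04]), 'force': array([ 0.72679335, -0.33471797,  0.07312845]), 'wrist_torque': array([-0.02399933,  0.03874267, -0.01438684]), 'width': 87.7506547152196} 80.0
```

View pics/scene0.png

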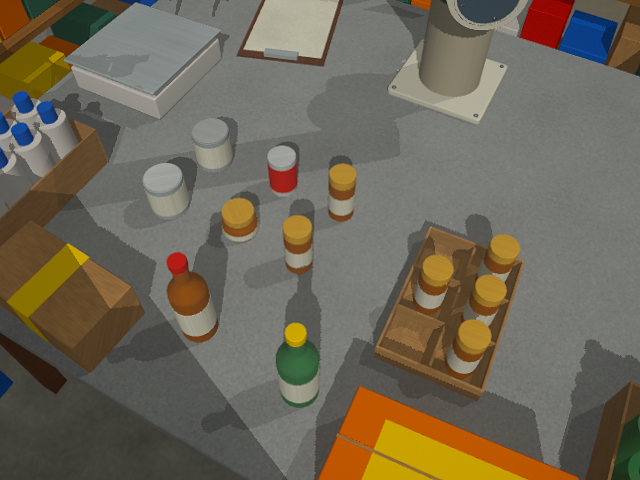

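View pics/top0.png

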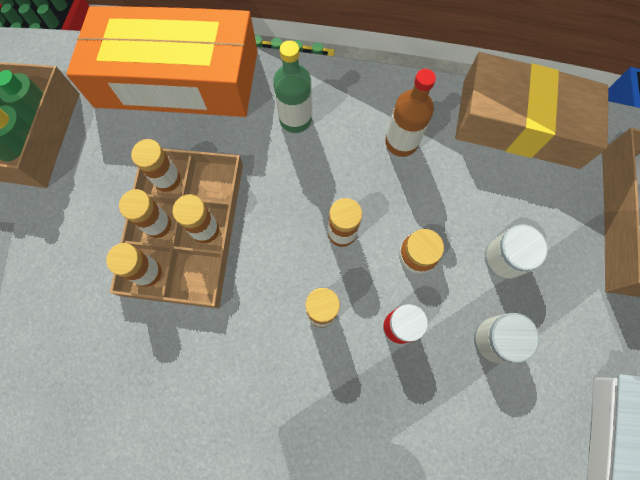

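Top view: the empty cells are at (212,178) and (188,275), both in the −y row. The loose jars' lids are at (346,215) and (323,306). In the scene view the loose jars are at (297,245) and (342,190). I'll triangulate the lids and cast the case's rim corners.

```bash
cat > h.py <<'E'
import cv2,numpy as np
from station import viewer
def ray(n,uv):
    p=viewer.camera_params(n); K=np.array([[p['fx'],0,p['cx']],[0,p['fy'],p['cy']],[0,0,1.]])
    q=cv2.undistortPoints(np.array(uv,float).reshape(-1,1,2),K,np.array(p['dist'])).reshape(-1,2)
    T=np.array(p['pose']); d=np.c_[q[:,0],-q[:,1],-np.ones(len(q))]@T[:3,:3].T
    return T[:3,3],d
def plane(n,uv,z):
    o,d=ray(n,uv); return o+d*((z-o[2])/d[:,2])[:,None]
def tri(a,b):
    o1,d1=ray("top",[a]);o2,d2=ray("scene",[b]);d1=d1[0]/np.linalg.norm(d1);d2=d2[0]/np.linalg.norm(d2)
    s=np.linalg.lstsq(np.c_[d1,-d2],o2-o1,rcond=None)[0]
    p,q=o1+s[0]*d1,o2+s[1]*d2; return (p+q)/2,np.linalg.norm(p-q)
def lids(img,amin=300):
    h=cv2.cvtColor(img,cv2.COLOR_BGR2HSV); m=cv2.inRange(h,(16,120,110),(26,255,255))
    m=cv2.morphologyEx(m,cv2.MORPH_OPEN,np.ones((5,5)))
    n,_,s,c=cv2.connectedComponentsWithStats(m)
    return [(c[i].round(1),s[i][2:].tolist()) for i in range(1,n) if s[i][4]>amin and s[i][4]<3000]
E
python3 - <<'E'
from h import *
t=cv2.imread('pics/top0.png');s=cv2.imread('pics/scene0.png')
L={}
for n,i in(("top",t),("scene",s)):
    print(n);L[n]=lids(i)
    for c,sz in L[n]: print(c,sz,plane(n,[c],103)[0].round(1))
for a,_ in L["top"]:
    for b,_ in L["scene"]:
        p,e=tri(a,b)
        if e<8 and 40<p[2]<140: print(a,b,p.round(1),e.round(1))
# case rim
a=cv2.resize(t[125:325,90:260],None,fx=3,fy=3,interpolation=cv2.INTER_CUBIC)
b=cv2.resize(s[215:405,365:535],None,fx=3,fy=3,interpolation=cv2.INTER_CUBIC)
H=min(a.shape[0],b.shape[0]);cv2.imwrite('pics/case.png',np.hstack([a[:570,:400],b[:570,:400]]) if 0 else cv2.resize(np.hstack([a[:570],b[:570]]),(800,447)))
c=cv2.resize(t[125:325,90:260],(510,600),interpolation=cv2.INTER_CUBIC);cv2.imwrite('pics/caset.png',c)
for u in[(240,155),(217,306),(113,293),(166,150)]: print(u,plane("top",[u],38)[0].round(1))
print('box corners at z=80', plane("top",[(70,78),(247,115),(77,105),(248,80)],80).round(0).tolist())
E
```

```text
top
[543.  96.] [33, 67, 1762] [ 852.8 -354.1  103. ]
[529.3 141.9] [46, 29, 855] [ 762.5 -330.3  103. ]
[147.5 155. ] [32, 33, 814] [646.7 259.9 103. ]
[136.1 205.5] [33, 34, 882] [563.  255.6 103. ]
[189.  210.6] [35, 34, 934] [567.2 172.7 103. ]
[345.1 215. ] [32, 33, 859] [595.7 -57.5 103. ]
[424.1 247.3] [37, 38, 1112] [ 564.8 -177.3  103. ]
[124.1 259.6] [35, 34, 943] [478.9 251.9 103. ]
[322.2 305.2] [33, 35, 926] [459.9 -44.2 103. ]
scene
[32.3 65.8] [64, 32, 920] [ 493.  -759.8  103. ]
[342.2 176.7] [27, 27, 610] [465.8 -43.  103. ]
[237.7 212.9] [32, 31, 815] [ 618.3 -159.2  103. ]
[297.1 229.6] [29, 30, 724] [601.7 -56.  103. ]
[504.  249.1] [30, 31, 741] [479.7 252.4 103. ]
[440.3 265.5] [39, 50, 1099] [556.9 173.5 103. ]
[489.9 290.5] [32, 32, 844] [563.4 256.5 103. ]
[473.9 336.5] [34, 36, 963] [647.5 260.5 103. ]
[295.4 334.2] [22, 24, 441] [764.3  32.9 103. ]
[409.  334.9] [37, 28, 528] [688.8 176.7 103. ]
[147.5 155. ] [473.9 336.5] [647.1 260.4 102.1] 0.2
[136.1 205.5] [489.9 290.5] [563.1 256.3 102.2] 0.6
[189.  210.6] [440.3 265.5] [563.9 172.  111.5] 4.8
[345.1 215. ] [297.1 229.6] [597.8 -57.9  97. ] 0.8
[424.1 247.3] [237.7 212.9] [ 582.1 -190.    43.1] 1.1
[124.1 259.6] [504.  249.1] [479.  252.4 102. ] 0.1
[322.2 305.2] [342.2 176.7] [460.8 -44.7  97.1] 1.1
(240, 155) [696.1 132.   38. ]
(217, 306) [440.6 116.8  38. ]
(113, 293) [432.8 287.   38. ]
(166, 150) [687.3 261.4  38. ]
box corners at z=80 [[784.0, 456.0, 80.0], [750.0, 125.0, 80.0], [732.0, 424.0, 80.0], [816.0, 137.0, 80.0]]
```

View pics/caset.png

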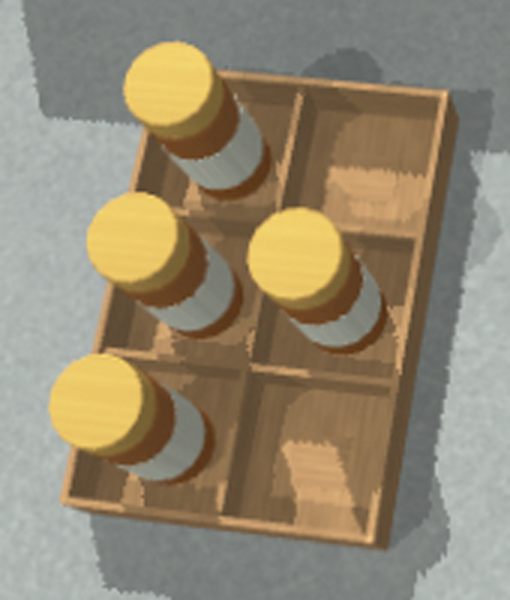

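Lid triangulation is consistent: the loose lids are at z≈97 and the case lids at z≈102 (floor 4 mm higher). The rim corners measure 256.0 and 170.4 mm against 256 and 172. Cells come out at about (482,164) and (650,173). I'll grip with the jaws along y, at 80 mm up the jar, so the body clears the neighbouring jars.

```bash
cat > job.py <<'E'
from station import env,set_gripper,viewer
import cv2
Q=[1.,0,0,0]
def st(m): s=env.read_state(); print(m,round(s['time_s'],2),s['tool_pos'].round(1),s['force'].round(1),round(s['width'],1))
def pick(x,y):
    env.reach([x,y,240],Q); set_gripper(72); st('above')
    env.move_l([x,y,141],rate=80,f_stop=15) and st('STOPPED'); st('down')
    set_gripper(0); st('grip')
    env.move_l([x,y,215],rate=80); st('lift')
def place(x,y):
    env.move_l([x,y,215],rate=120); st('over')
    env.move_l([x,y,158],rate=60); env.hold(.2)
    print(env.move_l([x,y,142.5],rate=15,f_stop=4)); st('set')
def release(x,y):
    z=env.read_state()['tool_pos'][2]
    set_gripper(64); env.move_l([x,y,z+90],rate=80); st('out')
E
python3 - <<'E'
from job import *
pick(460.8,-44.7)
cv2.imwrite('pics/s1.png',viewer.camera('scene'))
E
```

```text
above 2.55 [460.8 -44.8 240. ] [ 0.2 -0.1 -0.3] 72.0
down 3.94 [461.1 -44.7 141.4] [-1.2  1.1  0.9] 71.9
grip 4.44 [460.9 -44.7 141.2] [-0.3  0.4  2.4] 48.1
lift 5.52 [460.5 -44.7 214.6] [-1.5  0.1 -2.5] 47.7
```

View pics/s1.png

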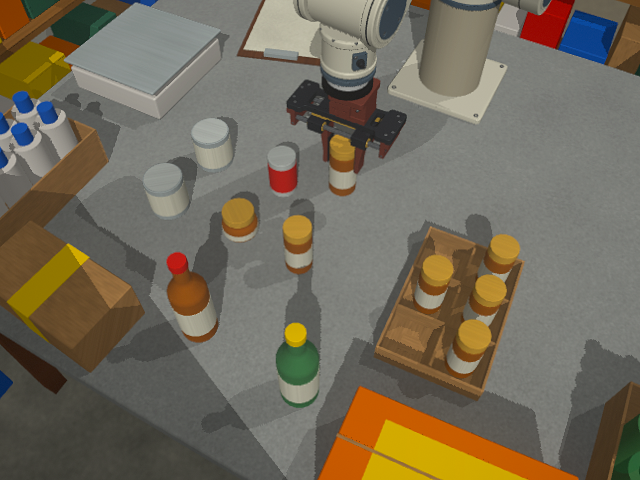

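The jar is held upright at (342,165), width 47.7 mm, weight about 2.6 N. I'll place it in the near cell.

Run:
```python
from job import *
place(482,163.7)
cv2.imwrite('pics/s2.png',viewer.camera('scene')[130:430,300:620])
```

```text
over 7.46 [481.9 163.2 215. ] [-0.1  0.5 -1.9] 47.9
True
set 9.56 [481.9 163.7 145.1] [-0.4  0.1  4.1] 47.6
```

View pics/s2.png

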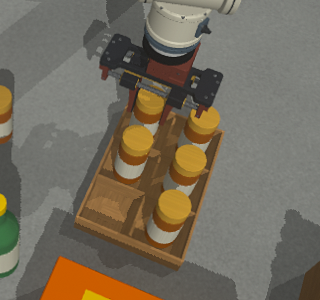

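The jar sits in the near cell at (150,110) in the crop. It touched down at TCP z=145.1, which matches the expected floor contact. Next: release it, then do the second jar.

Run:
```python
from job import *
release(482,163.7)
pick(597.8,-57.9)
w=env.read_state()['width']
if 46<w<50:
    place(649.8,172.9)
cv2.imwrite('pics/s3.png',viewer.camera('scene'))
```

```text
out 11.38 [481.7 163.6 234.6] [-0.1  0.8 -0.2] 63.8
above 12.73 [597.7 -57.1 240.1] [0.2 0.1 1.3] 71.8
down 14.12 [598.2 -57.9 141.6] [ 0.2  0.5 -0.3] 72.2
grip 14.62 [597.9 -57.9 141.2] [-0.1  0.3  1.8] 47.4
lift 15.7 [597.4 -57.9 214.5] [ 0.  -0.1 -2. ] 47.4
over 17.82 [649.8 172.4 215. ] [ 0.  -0.1 -2.9] 47.3
True
set 19.93 [649.7 172.9 145.2] [-0.5 -0.2  4.7] 47.9
```

View pics/s3.png

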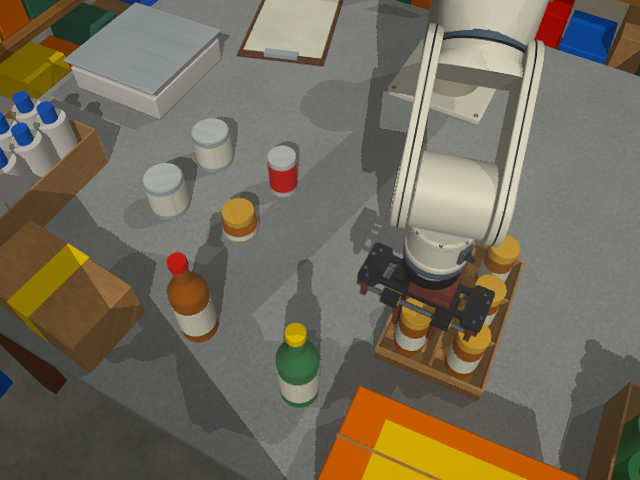

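The second jar is in the far cell at (412,330), with contact at z=145.2. I'll release it, back off out of view and check.

Run:
```python
from job import *
from h import *
release(649.8,172.9)
env.reach([460,-120,300],Q); st('clear')
t=viewer.camera('top');s=viewer.camera('scene')
for n,i in(("top",t),("scene",s)):
    for c,sz in lids(i):
        p=plane(n,[c],102)[0]
        if 400<p[0]<720 and 100<p[1]<300: print(n,c,sz,p.round(1))
cv2.imwrite('pics/end.png',cv2.resize(np.hstack([t[125:325,90:290],s[215:415,345:545]]),(800,400)))
```

```text
out 21.75 [649.5 172.8 234.5] [-0.4  0.6  0.4] 64.0
clear 23.08 [ 460.8 -119.6  300. ] [ 0.1  0.4 -0.1] 64.0
top [146.1 154.2] [29, 32, 720] [648.2 263.  102. ]
top [199.6 160. ] [32, 32, 798] [650.3 175.9 102. ]
top [134.4 204.9] [31, 34, 796] [563.8 259.  102. ]
top [188.2 210.1] [33, 34, 878] [568.1 174.4 102. ]
top [122.3 259. ] [31, 34, 835] [479.5 255.3 102. ]
top [180.  266.6] [34, 35, 954] [482.3 166.8 102. ]
scene [451.5 229.6] [29, 30, 713] [482.5 164.5 102. ]
scene [503.9 249.1] [30, 31, 744] [479.  252.3 102. ]
scene [437.8 271. ] [33, 32, 854] [567.5 173.6 102. ]
scene [489.8 290.5] [32, 32, 845] [562.8 256.4 102. ]
scene [418.1 313.2] [39, 34, 943] [649.7 174.7 102. ]
scene [474.  336.5] [34, 36, 969] [646.9 260.6 102. ]
```

View pics/end.png

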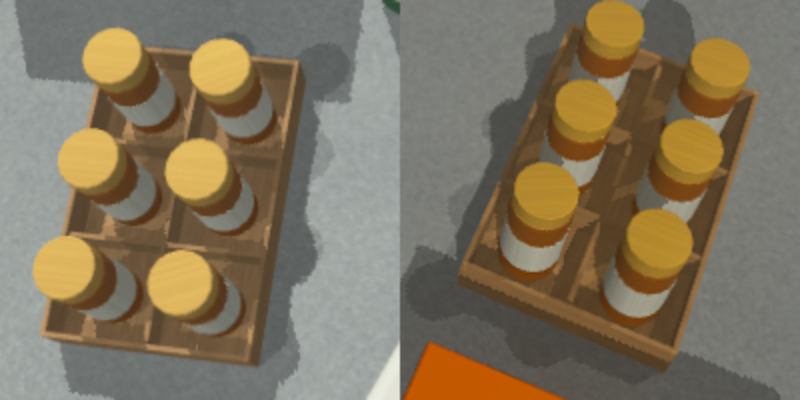

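Both views show six upright jars, one per cell. The new ones are at crop (220,70) and (185,285) in the top view, with lids within about 3 mm of target. I'll hand it in.

```bash
python3 -c "
from station import env,workorder
env.hold(.3); print(workorder.sign_off())"
```

```text
the job is handed in; nothing more can be done
None
```

I put both jars upright into the two empty cells, lowered each until it touched the cell floor, and handed the job in at about 23.5 s on the robot's clock.

- **Set-down:** Contact came with the tool at z = 145.1 mm and 145.2 mm, against 145 mm expected for jars standing on the cell floor. The fingers were opened only after that.
- **Final check:** With the arm backed off, both camera views show six upright jars, one in each cell. The two new lids are within about 3 mm of their estimated cell centres, well inside the 25 mm allowed.
- **Disagreements:** The two cameras differ by 1–3 mm in y on lid positions, in line with the stated calibration. Two estimates of the case's centre also differed by about 2 mm. No check failed.

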